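# Roll the rolling pin to its rest strip

### The arm

A 6-joint arm with a two-finger parallel gripper is mounted at the origin on a cart in front of the work surface, level with it; the furniture and walls round the work are solid. World frame = base frame: x ahead of the robot, y to its left, z up, the work surface at z = 0. Lengths are in m, angles in rad, forces in N, time in s.
With the tool pointing down it reaches from about 0.275 to 0.725 m from the base axis. Payload 5.6 kg.
Tool frame: the origin (TCP) lies at the very end of the fingers, on their centre line; the grasp point (between the pads) lies 19 mm behind it; z points along the fingers, y is the line along which they close (so a half turn about z gives the same grasp; the last joint's range is limited). The gripper opens to 85 mm and grips with 20 to 120 N. Pads are 22 mm wide; open, the fingers measure 114 mm over their backs; the gripper's body (76 mm by 85 mm) begins 54 mm behind the grasp point. The pads swing forward as they close: fully open they stand 13 mm farther back than shut.
Start: joints at [-0.94, 0.255, 0.108, 0, -1.424, -0.285], TCP at [0.186, -0.517, 0.231] pointing down, gripper open.
Joint ranges: [-2.95, 2.95], [-1.21, 1.97], [-1.09, 1.5], [-2.87, 1.71], [-2.94, -0.07], [-3.05, 3.05]. Speed limits (rad/s): [2.57, 2.57, 3.14, 3.14, 3.14, 3.14].

### API

Orientations are given as a unit quaternion [x, y, z, w].
In Python, from workcell import robot gives the robot as it stands. The module is installed in compiled form; this text tells all that it offers.
- The arm moves only by the shell command python3 -m jog 'ROWS' [FORCE]. ROWS is JSON, a list of rows, each an object of numbers: "tx", "ty", "tz": the shift along the tool's x, y, z normalised to -1 to 1, where 1 is 50 cm; "wx", "wy", "wz": the turn, a rotation vector about the tool's x, y, z normalised to -1 to 1, where 1 is 120 degrees; "claw": the closure in counts, from 0 (fully open) to 255 (shut). In form: [{"tx": .., "ty": .., "tz": .., "wx": .., "wy": .., "wz": .., "claw": ..}, ...]. A call has 1 to 12 rows; each row is the pose to reach, as a shift and turn from the pose commanded when the call began, along the tool's axes at that moment; what a row does not reach only later rows make up. A row lasts 1/8 s, in which the tool goes at most 62.5 mm and 10.7 degrees, less where a joint would pass 70% of its speed; a pose out of reach is approached as far as the arm can. A call with a number of a shift or a turn outside -1 to 1 is refused whole. A call with a gripper value outside its range is refused whole. The fingers move at their own pace and stop on an object; FORCE is the grip in N (left out, the last holds). Time passes only in rows, so rows that repeat a pose let the fingers close. It gives the time, the measured TCP pose, the force, the opening and the grip force at its end, in the units of the state.
- robot.read_state(): the state, without advancing time (a new reading comes with each control period).
- robot.grab_frame(name): name is "scene" or "top" or "wrist"; returns a dict with "frame" (400x640x3 uint8, red, green, blue), "K" (3x3 intrinsics, pixels), "R" (3x3) and "t" (3): a world point X has camera coordinates R X + t. Camera axes: x right, y down, z forward; pixel columns grow to the right and rows downward; lengths in m; the calibration is good to about 2 mm. The wrist camera is an equidistant fisheye: a pixel r from the principal point sees the ray r / f radians off the axis. A picture is of the moment at which its call begins. There is no depth.
- robot.sign_off(): hands the job in; it is judged then, once.
The state is a dict: "t": time; "joint_pos": joint angles; "joint_vel": joint speeds; "joint_torque": joint torques, N m; "position": TCP position; "tool_rot": TCP orientation; "ft_force": force on the tool from outside, world axes, zero at the start; "wrist_torque": the same for the moment, N m; "opening": opening from 0.0 (shut) to 1.0 (fully open); "finger_force": force on a finger pad.
Only numpy, scipy, OpenCV 4.12 (cv2) and the standard library are available. Lean on these libraries where they do the work, as an engineer would, in place of code of your own. Each camera call takes 0.05 s, during which the arm holds its last target. There are 200 camera calls.

### The job

Clear the pastry board for work: roll the rolling pin along the board by pushing on the top of its barrel with the fingertips, and let it come to rest with the whole barrel between the two dark inlaid lines near the right-hand end, then take the hand away. Only push on the upper half of the pin and let it turn as it goes: do not pinch it, lift it, reach down beside it or let it roll off the board. Leave the garlic on the board and the things around it alone.

Things in the scene. Friction and masses are not known exactly. Their poses are not given: they have to be found in the camera images.
- rolling_pin: wooden rolling pin, 0.32 to 0.63 kg, 240 mm overall: barrel a cylinder 60 mm in diameter, 140 mm long; slimmer handles (27 mm). Origin mid-barrel on the axis, 30 mm above the board. x axis along the pin; y, z turn as it rolls (z up at first). It starts within 0.08 rad of the lines' direction, 130 to 200 mm left of the strip's middle, rolls freely, and left alone slows by about 0.4 m/s2
- barrel_end_a (a point): centre of the barrel's end face at +70 mm along the pin's x axis. Fingertips and board grip the wood with friction of 0.5 or more: a fingertip pressed lightly on the barrel's top and moved forward rolls it, the pin travelling half as far as the fingertip
- barrel_end_b (a point): centre of the barrel's end face at -70 mm along the pin's x axis
- pastry_board: light wooden pastry board, fixed, 260 mm (own x) by 420 mm (own y), 18 mm thick; origin under its centre on the worktop. Its y axis points to the robot's left, give or take 0.15 rad; the pin is to roll towards -y. Two dark lines, 4 mm wide, flush, cross the board along its x near the right-hand (-y) end, their inner edges 104 mm apart
- rest_strip (a point): point on the board's top face (18 mm above the worktop) halfway between the two lines and on the board's centre line, 100 mm from the board's centre towards -y; axes as the board's. The inner edges of the lines lie at y = +52 and -52 mm from it
- garlic: garlic bulb, 50 mm, loose on the board near its left-hand end, behind the pin; origin at the centre of its underside
- tin: short round food tin, 75 mm diameter, 58 mm high, standing loose on the worktop to the right of the board; origin at the centre of its underside
- spice_jar: slim spice jar with a screw cap, 45 mm diameter, 106 mm high, standing loose to the right of the board (tin and jar may have changed places); origin at the centre of its underside
- bowl: small round bowl, 115 mm diameter, 52 mm high, loose at the front right; origin at the centre of its underside
- steel_jar: small lidded steel pot, 56 mm diameter, 62 mm high, loose behind the board; origin at the centre of its underside
- water_bottle: big clear water bottle with a pump on top, fixed, about 270 mm across and 0.5 to 0.6 m tall, to the right of the board near the wall: an obstacle to keep the arm clear of; origin in the middle of its underside

How it is judged:
On the way:
1. the pin has turned over by about half a turn, so it rolls instead of sliding (angle between rolling_pin's own z axis and vertical above 2.4 rad).
At the end, for the whole second after the job is handed in: the pin lies still on the board, the whole 60 mm barrel between the two lines (both ends of its axis within 22 mm of the strip's middle line), and no part of the barrel over the side of the board (its middle within 60 mm of the board's centre line) (y of barrel_end_a in the frame of rest_strip between -0.022 and 0.022 m and y of barrel_end_b in the frame of rest_strip between -0.022 and 0.022 m and x of rolling_pin in the frame of rest_strip between -0.06 and 0.06 m and height (world z) of rolling_pin between 0.043 and 0.053 m and linear speed of rolling_pin below 0.01 m/s and angular speed of rolling_pin below 0.3 rad/s); the robot touches nothing.
It fails at once if the pin is lifted or hops off the board (more than 12 mm) (height (world z) of rolling_pin above 0.06 m).
It fails at once if the pin falls off the board (height (world z) of rolling_pin below 0.04 m).
It fails at once if an end of the pin is raised (tipped more than 0.1 rad) (angle between rolling_pin's own x axis and vertical below 1.47 rad or angle between rolling_pin's own x axis and vertical above 1.672 rad).
It fails at once if the fingers touch the pin while reaching down beside it (fingertips more than about 10 mm below its axis) (contact force between the fingers and rolling_pin above 0.5 N and z of the grasp point in the frame of pastry_board below 0.055 m).
It fails at once if the garlic, tin, spice jar, bowl or steel pot is moved more than 20 mm (distance of any of garlic, tin, spice_jar, bowl, steel_jar from where it was at the start of the episode above 0.02 m).
It also fails if it takes over 72 s, if anything falls off the work surface, if the arm or the gripper's body presses on something with over 40 N, if the wrist force passes 120 N, or if a joint passes its speed limit or range.

## Working session

There is one attempt and no reset: what is moved stays moved. The work goes in short steps, Python scripts to look and compute and a shell command to move; the robot and the scene stay as the last step left them, time stands still between calls to the robot, and variables do not carry over. Pictures are saved under pics/ and viewed, at most 10 in all, crops included, and the job is handed in when it is done.

```bash
mkdir -p pics
python3 - <<'E'
from workcell import robot
import cv2,numpy as np
s=robot.read_state();print(s['t'],s['position'],s['tool_rot'],s['opening'])
for n in('scene','top'):
    f=robot.grab_frame(n);cv2.imwrite(f'pics/{n}0.png',f['frame'][:,:,::-1]);np.savez(f'{n}0.npz',**f)
    print(n,f['K'].tolist(),np.round(-f['R'].T@f['t'],3))
E
```

```text
0.0 [ 0.18633902 -0.51696561  0.23040168] [-1.72027460e-01  9.85091714e-01  9.13928153e-04 -1.78865059e-04] 0.9959965852927497
scene [[442.75353500300486, 0.0, 316.62542441641455], [0.0, 442.75353500300486, 199.12404912921608], [0.0, 0.0, 1.0]] [-0.08   0.529  0.954]
top [[367.2399880686401, 0.0, 320.9932870170574], [0.0, 367.2399880686401, 196.70497538169687], [0.0, 0.0, 1.0]] [0.492 0.02  1.243]
```

View pics/top0.png

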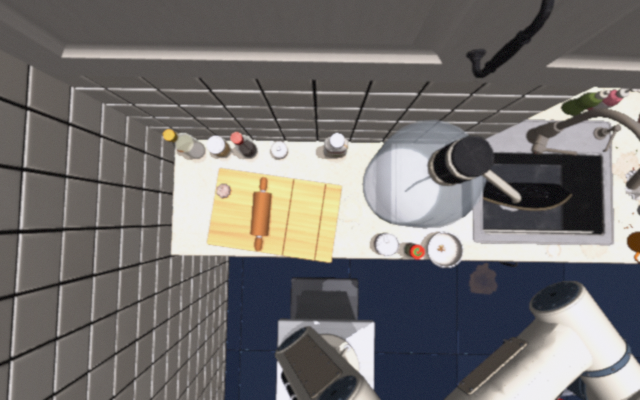

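View pics/scene0.png

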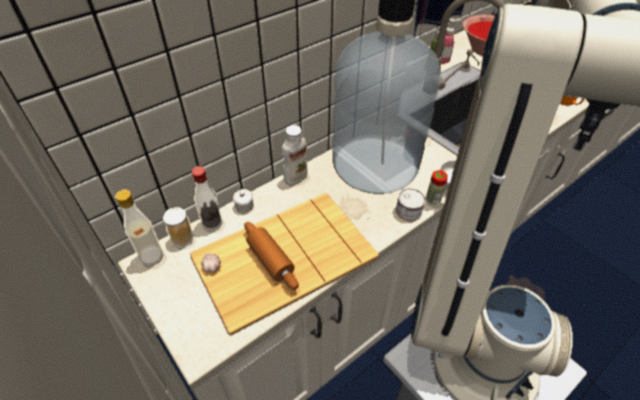

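Top view: the pin lies at about (261,214), the board corners at about (219,169), (341,185), (331,261) and (208,246), the dark lines near columns 288 and 322, and the garlic at (223,190). Next I'll measure these.

```bash
cat > h.py <<'E'
import cv2,numpy as np
def ray(f,px,z):
    d=np.linalg.solve(f['K'],np.r_[px,1]);d=f['R'].T@d;c=-f['R'].T@f['t'];return c+d*(z-c[2])/d[2]
def big(m):
    n,l,s,c=cv2.connectedComponentsWithStats(m.astype(np.uint8));i=1+np.argmax(s[1:,4]);return l==i
def pin(f,box=(190,360,150,280)):
    im=f['frame'].astype(int);m=np.zeros(im.shape[:2],bool);a,b,c,d=box
    m[c:d,a:b]=((im[...,0]-im[...,2]>50)&(im[...,1]<125)&(im[...,0]>80)&(im[...,0]>1.5*im[...,1]))[c:d,a:b]
    m=big(m);v,u=np.nonzero(m)
    P=np.array([ray(f,p,.048) for p in np.c_[u,v]])[:,:2];mu=P.mean(0)
    w,V=np.linalg.eigh(np.cov((P-mu).T));ax=V[:,1]*np.sign(V[0,1]);
    q=(P-mu)@np.c_[ax,V[:,0]];mid=(q.max(0)+q.min(0))/2
    return mu+ax*mid[0]+V[:,0]*mid[1],ax,np.ptp(q,axis=0),m.sum()
E
python3 - <<'E'
from h import *
f=np.load('top0.npz');print(*pin(f))
im=f['frame'];hsv=cv2.cvtColor(im,cv2.COLOR_RGB2HSV)
m=(hsv[...,1]>75)&(hsv[...,0]<28)&(hsv[...,2]>70);m[:,:190]=0;m[:160]=0;m[:,350:]=0;m[275:]=0
m=cv2.morphologyEx(m.astype(np.uint8),cv2.MORPH_CLOSE,np.ones((5,5)));m=big(m)
r=cv2.minAreaRect(np.argwhere(m)[:,::-1].astype(np.float32));B=cv2.boxPoints(r);print(r)
C=np.array([ray(f,p,.018)[:2] for p in B]);print(C,np.linalg.norm(C-np.roll(C,1,0),axis=1))
g=cv2.cvtColor(im,cv2.COLOR_RGB2GRAY)
c=C.mean(0);e=[C[i]-C[i-1] for i in range(4)];y=max(e,key=lambda v:v[1]);y/=np.linalg.norm(y);x=np.array([y[1],-y[0]])
print('centre',c,'yaw',np.arctan2(x[1],x[0]))
# profile along y
R,t,K=f['R'],f['t'],f['K']
ys=np.arange(-.2,.0,.004);pr=[]
for q in ys:
    v=[]
    for s in np.linspace(-.11,.11,60):
        p=K@(R@np.r_[c+x*s+y*q,.018]+t);p=p[:2]/p[2];v.append(cv2.getRectSubPix(g,(1,1),tuple(map(float,p)))[0,0])
    pr.append(np.mean(v))
print([(round(a,3),int(b)) for a,b in zip(ys,pr)])
pc,ax,*_=pin(f);S=c-.1*y;print('strip',S,'pin in strip',(pc-S)@x,(pc-S)@y,'pin ang',np.arctan2(ax@y,ax@x))
E
```

```text
[0.49934404 0.20260504] [ 0.99721208 -0.0746195 ] [0.13141696 0.01713485] 196
((274.3046875, 215.19326782226562), (125.5921859741211, 77.74405670166016), 8.426968574523926)
[[ 0.39512613  0.40243796]
 [ 0.65257743  0.37308555]
 [ 0.59768634 -0.04503856]
 [ 0.34183711 -0.01096474]] [0.41682311 0.25911916 0.42171175 0.25810822]
centre [0.49680675 0.17988005] yaw -0.12819648153663293
[(np.float64(-0.2), 220), (np.float64(-0.196), 221), (np.float64(-0.192), 221), (np.float64(-0.188), 221), (np.float64(-0.184), 221), (np.float64(-0.18), 221), (np.float64(-0.176), 221), (np.float64(-0.172), 221), (np.float64(-0.168), 221), (np.float64(-0.164), 220), (np.float64(-0.16), 216), (np.float64(-0.156), 190), (np.float64(-0.152), 178), (np.float64(-0.148), 207), (np.float64(-0.144), 220), (np.float64(-0.14), 220), (np.float64(-0.136), 221), (np.float64(-0.132), 221), (np.float64(-0.128), 221), (np.float64(-0.124), 221), (np.float64(-0.12), 221), (np.float64(-0.116), 221), (np.float64(-0.112), 221), (np.float64(-0.108), 220), (np.float64(-0.104), 220), (np.float64(-0.1), 220), (np.float64(-0.096), 220), (np.float64(-0.092), 220), (np.float64(-0.088), 220), (np.float64(-0.084), 220), (np.float64(-0.08), 220), (np.float64(-0.076), 220), (np.float64(-0.072), 220), (np.float64(-0.068), 220), (np.float64(-0.064), 220), (np.float64(-0.06), 220), (np.float64(-0.056), 220), (np.float64(-0.052), 215), (np.float64(-0.048), 189), (np.float64(-0.044), 176), (np.float64(-0.04), 206), (np.float64(-0.036), 219), (np.float64(-0.032), 220), (np.float64(-0.028), 220), (np.float64(-0.024), 219), (np.float64(-0.02), 220), (np.float64(-0.016), 220), (np.float64(-0.012), 220), (np.float64(-0.008), 219), (np.float64(-0.004), 219)]
strip [0.48402219 0.08070064] pin in strip -0.000388820716964439 0.12286289058043892 pin ang 0.05350755916193695
```

Board size checks (417–422 × 259 mm) and the lines' midpoint sits 99 mm from centre. The pin mask is too narrow (17 mm wide against 60), so I'll fix it.

```bash
cat >> h.py <<'E'
S=np.array([.484,.081]);yaw=-.128;X=np.array([np.cos(yaw),np.sin(yaw)]);Y=np.array([-X[1],X[0]])
def pin(f,box=(225,345,160,265)):
    im=cv2.cvtColor(f['frame'],cv2.COLOR_RGB2HSV).astype(int);m=np.zeros(im.shape[:2],bool);a,b,c,d=box
    m[c:d,a:b]=((im[...,0]<14)&(im[...,1]>120))[c:d,a:b]
    m=cv2.morphologyEx(m.astype(np.uint8),cv2.MORPH_CLOSE,np.ones((3,3)))
    m=big(m);v,u=np.nonzero(m)
    P=np.array([ray(f,p,.052) for p in np.c_[u,v]])[:,:2];mu=P.mean(0)
    w,V=np.linalg.eigh(np.cov((P-mu).T));ax=V[:,1]*np.sign(V[0,1]);n=np.array([-ax[1],ax[0]])
    q=(P-mu)@np.c_[ax,n];b=abs(q[:,0])<.06;mid=(q.max(0)+q.min(0))/2;mid[1]=np.median(q[b,1])
    c=mu+ax*mid[0]+n*mid[1]
    return dict(c=c.round(4),ang=round(float(np.arctan2(ax[1],ax[0])),3),ext=np.ptp(q,axis=0).round(3),strip=((c-S)@np.c_[X,Y]).round(4),relang=round(float(np.arctan2(ax@Y,ax@X)),3))
E
python3 - <<'E'
from h import *
f=np.load('top0.npz');print(pin(f))
im=cv2.cvtColor(f['frame'],cv2.COLOR_RGB2HSV)
for u in range(244,278,2):print(u,im[214,u],end=' ')
cv2.imwrite('pics/crop.png',cv2.resize(f['frame'][160:270,200:350,::-1],None,fx=5,fy=5))
E
```

```text
{'c': array([0.4779, 0.221 ]), 'ang': -0.051, 'ext': array([0.185, 0.053]), 'strip': array([-0.0239,  0.138 ]), 'relang': 0.077}
244 [ 23  99 240] 246 [ 23  99 240] 248 [ 23 100 240] 250 [ 22 102 234] 252 [ 14 136 156] 254 [ 12 158 170] 256 [ 12 161 200] 258 [ 13 160 217] 260 [ 12 158 221] 262 [ 12 158 212] 264 [ 13 164 191] 266 [ 13 159 168] 268 [ 13 158 137] 270 [ 16 124 204] 272 [ 23  98 240] 274 [ 24  95 240] 276 [ 24  92 240]
```

View pics/crop.png

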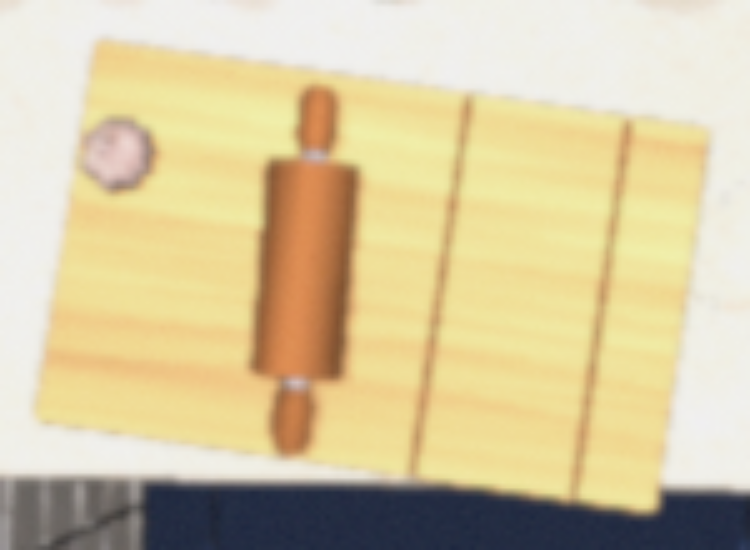

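Crop: the barrel spans (268,160) to (345,378), centred at about (306,270), which is full-image (261,214). It is tilted about 0.07 rad from the lines, with the garlic well to its left.

```bash
cat >> h.py <<'E'
def pin(f,box=(225,345,160,265)):
    im=cv2.cvtColor(f['frame'],cv2.COLOR_RGB2HSV).astype(int);m=np.zeros(im.shape[:2],np.uint8);a,b,c,d=box
    m[c:d,a:b]=((im[...,0]<18)&(im[...,1]>115))[c:d,a:b]
    m=cv2.morphologyEx(m,cv2.MORPH_CLOSE,np.ones((3,3)));m=big(cv2.morphologyEx(m,cv2.MORPH_OPEN,np.ones((13,13))))
    v,u=np.nonzero(m)
    P=np.array([ray(f,p,.053)[:2] for p in np.c_[u,v]]);c=P.mean(0)
    w,V=np.linalg.eigh(np.cov((P-c).T));ax=V[:,1]*np.sign(V[0,1])
    q=(P-c)@np.c_[ax,[-ax[1],ax[0]]]
    return dict(c=c.round(4),ang=round(float(np.arctan2(ax[1],ax[0])),3),ext=np.ptp(q,axis=0).round(3),strip=((c-S)@np.c_[X,Y]).round(4),relang=round(float(np.arctan2(ax@Y,ax@X)),3))
E
python3 - <<'E'
from h import *
f=np.load('top0.npz');print(pin(f))
E
```

```text
{'c': array([0.4996, 0.2188]), 'ang': -0.029, 'ext': array([0.135, 0.062]), 'strip': array([-0.0021,  0.1387]), 'relang': 0.099}
```

```bash
cat >> h.py <<'E'
from scipy.spatial.transform import Rotation as Ro
def goal(s,xyz,yaw):  # yaw = world direction of tool y
    R0=Ro.from_quat(s['tool_rot']);y=np.array([np.cos(yaw),np.sin(yaw),0]);z=np.array([0,0,-1.])
    R1=Ro.from_matrix(np.c_[np.cross(y,z),y,z]);w=(R0.inv()*R1).as_rotvec()/np.radians(120)
    return (R0.inv().apply(np.array(xyz)-s['position'])/.5).round(4).tolist(),w.round(4).tolist()
E
python3 - <<'E'
from h import *
from workcell import robot
s=robot.read_state()
for p in([.29,-.2,.23],[.31,.1,.2],[.49,.23,.14]):print(goal(s,p,np.pi-.045))
f=np.load('top0.npz');print(ray(f,(425,175),0),ray(f,(443,249),.03),ray(f,(223,190),.04),ray(f,(279,150),.04))
E
```

```text
([-0.41, 0.5262, 0.0018], [0.0008, 0.0005, -0.5634])
([-0.6509, 1.077, 0.0628], [0.0008, 0.0005, -0.5634])
([-1.0778, 1.1994, 0.1829], [0.0008, 0.0005, -0.5634])
[ 0.64137955 -0.32712821  0.        ] [ 0.39485142 -0.37808387  0.03      ] [0.5757082  0.34745746 0.04      ] [0.7114351  0.16646049 0.04      ]
```

```bash
python3 -m jog '[{"tx":-0.41,"ty":0.526,"tz":0,"wz":-0.28,"claw":128},{"tx":-0.41,"ty":0.526,"tz":0,"wz":-0.28,"claw":128},{"tx":-0.41,"ty":0.526,"tz":0,"wz":-0.28,"claw":128},{"tx":-0.41,"ty":0.526,"tz":0,"wz":-0.28,"claw":128},{"tx":-0.41,"ty":0.526,"tz":0,"wz":-0.28,"claw":128},{"tx":-0.41,"ty":0.526,"tz":0,"wz":-0.28,"claw":128},{"tx":-0.41,"ty":0.526,"tz":0,"wz":-0.28,"claw":128}]' 20
python3 - <<'E'
from h import *
from workcell import robot
s=robot.read_state();print(s['t'],s['position'],s['opening'])
for p in([.31,.1,.2],[.49,.23,.14]):print(goal(s,p,np.pi-.045))
E
```

```text
0.1 [ 0.18630315 -0.51699767  0.23047093] 0.9981360259240901
([-0.6509, 1.077, 0.0628], [0.0008, 0.0005, -0.5634])
([-1.0778, 1.1994, 0.1829], [0.0008, 0.0005, -0.5634])validation failed for argument at $[0]...
```

```bash
python3 -m jog '[{"tx":-0.41,"ty":0.526,"tz":0,"wx":0,"wy":0,"wz":-0.28,"claw":128},{"tx":-0.41,"ty":0.526,"tz":0,"wx":0,"wy":0,"wz":-0.28,"claw":128},{"tx":-0.41,"ty":0.526,"tz":0,"wx":0,"wy":0,"wz":-0.28,"claw":128},{"tx":-0.41,"ty":0.526,"tz":0,"wx":0,"wy":0,"wz":-0.28,"claw":128},{"tx":-0.41,"ty":0.526,"tz":0,"wx":0,"wy":0,"wz":-0.28,"claw":128},{"tx":-0.41,"ty":0.526,"tz":0,"wx":0,"wy":0,"wz":-0.28,"claw":128},{"tx":-0.41,"ty":0.526,"tz":0,"wx":0,"wy":0,"wz":-0.28,"claw":128}]' 20
python3 - <<'E'
from h import *
from workcell import robot
s=robot.read_state();print(s['t'],s['position'],s['opening'])
for p in([.31,.1,.2],[.49,.23,.14]):print(goal(s,p,np.pi-.045))
E
```

```text
t: 0.98
position: [0.2903, -0.1993, 0.2313]
tool_rot: [-0.451, 0.893, 0.0, 0.0]
ft_force: [-0.2, -0.5, 0.2]
opening: 0.494
finger_force: 0.0
0.975 [ 0.29034828 -0.1993085   0.23125239] 0.4944402318492608
([-0.5052, 0.3234, 0.0627], [-0.0001, 0.0002, -0.2817])
([-0.9281, 0.1878, 0.1828], [-0.0001, 0.0002, -0.2817])
```

```bash
python3 -m jog '[{"tx":-0.505,"ty":0.323,"tz":0.06,"wx":0,"wy":0,"wz":-0.28,"claw":128},{"tx":-0.505,"ty":0.323,"tz":0.06,"wx":0,"wy":0,"wz":-0.28,"claw":128},{"tx":-0.505,"ty":0.323,"tz":0.06,"wx":0,"wy":0,"wz":-0.28,"claw":128},{"tx":-0.505,"ty":0.323,"tz":0.06,"wx":0,"wy":0,"wz":-0.28,"claw":128},{"tx":-0.505,"ty":0.323,"tz":0.06,"wx":0,"wy":0,"wz":-0.282,"claw":128},{"tx":-0.928,"ty":0.188,"tz":0.18,"wx":0,"wy":0,"wz":-0.282,"claw":128},{"tx":-0.928,"ty":0.188,"tz":0.18,"wx":0,"wy":0,"wz":-0.282,"claw":128},{"tx":-0.928,"ty":0.188,"tz":0.18,"wx":0,"wy":0,"wz":-0.282,"claw":128},{"tx":-0.928,"ty":0.188,"tz":0.18,"wx":0,"wy":0,"wz":-0.282,"claw":128},{"tx":-0.928,"ty":0.188,"tz":0.18,"wx":0,"wy":0,"wz":-0.282,"claw":128},{"tx":-0.928,"ty":0.188,"tz":0.18,"wx":0,"wy":0,"wz":-0.282,"claw":128},{"tx":-0.928,"ty":0.188,"tz":0.18,"wx":0,"wy":0,"wz":-0.282,"claw":128}]'
python3 - <<'E'
from h import *
from workcell import robot
f=robot.grab_frame('wrist');cv2.imwrite('pics/wrist1.png',f['frame'][:,:,::-1]);np.savez('wrist1.npz',**f);print(f['K'][0],f['K'][1,2])
f=robot.grab_frame('scene');cv2.imwrite('pics/scene1.png',f['frame'][100:320,150:450,::-1]);np.savez('scene1.npz',**f)
E
```

```text
t: 2.48
position: [0.4911, 0.2273, 0.142]
tool_rot: [-0.69, 0.724, -0.0, 0.0]
ft_force: [0.3, -0.2, 1.0]
opening: 0.499
finger_force: 0.0
[309.70691629   0.         319.64797211] 197.83599288707038
```

View pics/wrist1.png

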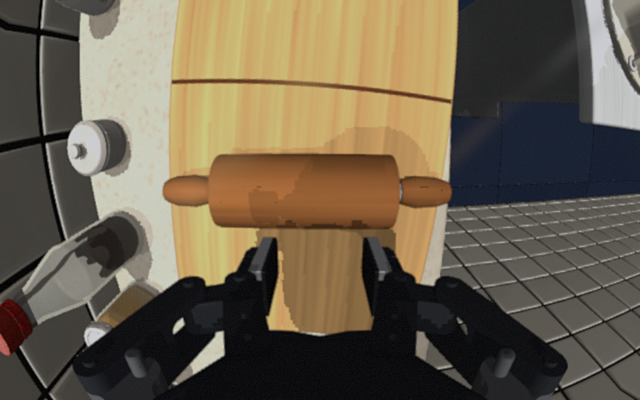

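Wrist view: the barrel lies between columns 210–398 and rows 154–228, parallel to the line of the fingers. The fingertips are at about (265,245) and (373,245).

```bash
cat >> h.py <<'E'
def wray(f,px):
    K=f['K'];d=np.array([(px[0]-K[0,2])/K[0,0],(px[1]-K[1,2])/K[1,1]]);th=np.hypot(*d)
    v=np.r_[d/th*np.sin(th),np.cos(th)];return f['R'].T@v
def wcast(f,d,z):
    c=-f['R'].T@f['t'];return c+d*(z-c[2])/d[2]
def wpin(f,tl,bl,tr,br):
    P=[wcast(f,wray(f,a)+wray(f,b),.048)[:2] for a,b in((tl,bl),(tr,br))]
    if P[0][0]<P[1][0]:P=P[::-1]
    a=P[0]-P[1];c=(P[0]+P[1])/2
    return dict(c=c.round(4),L=round(float(np.hypot(*a)),4),ang=round(float(np.arctan2(a[1],a[0])),3),ends=[((p-S)@np.c_[X,Y]).round(4) for p in P],strip=((c-S)@np.c_[X,Y]).round(4))
E
python3 - <<'E'
from h import *
f=np.load('wrist1.npz')
print(wpin(f,(214,155),(212,226),(394,155),(396,226)))
# line angle and position
a=wcast(f,wray(f,(174,81)),.018)[:2];b=wcast(f,wray(f,(450,101)),.018)[:2]
print([((p-S)@np.c_[X,Y]).round(4) for p in(a,b)])
E
```

```text
{'c': array([0.5035, 0.2192]), 'L': 0.1489, 'ang': -0.05, 'ends': [array([0.0759, 0.1454]), array([-0.0725,  0.1337])], 'strip': array([0.0017, 0.1396])}
[array([0.1278, 0.0535]), array([-0.1224,  0.0539])]
```

Run:
```python
from h import *
from workcell import robot
s=robot.read_state();print(s['position']);print(goal(s,[.5035,.226,.082],np.pi-.05))
```

```text
[0.4910137  0.22764191 0.14217732]
([0.0022, -0.025, 0.1204], [-0.0005, 0.0005, 0.0009])
```

```bash
python3 -m jog '[{"tx":0.002,"ty":-0.025,"tz":0.06,"wx":0,"wy":0,"wz":0,"claw":128},{"tx":0.002,"ty":-0.025,"tz":0.1,"wx":0,"wy":0,"wz":0,"claw":128},{"tx":0.002,"ty":-0.025,"tz":0.12,"wx":0,"wy":0,"wz":0,"claw":128},{"tx":0.002,"ty":-0.025,"tz":0.12,"wx":0,"wy":0,"wz":0,"claw":128}]'
python3 -m jog '[{"tx":0,"ty":0,"tz":0.006,"wx":0,"wy":0,"wz":0,"claw":128},{"tx":0,"ty":0,"tz":0.006,"wx":0,"wy":0,"wz":0,"claw":128}]'
python3 -m jog '[{"tx":0,"ty":0,"tz":0.004,"wx":0,"wy":0,"wz":0,"claw":128},{"tx":0,"ty":0,"tz":0.004,"wx":0,"wy":0,"wz":0,"claw":128}]'
```

```text
t: 3.08
position: [0.5034, 0.2263, 0.0814]
tool_rot: [-0.69, 0.724, -0.0, -0.0]
ft_force: [-0.4, 1.0, -0.2]
opening: 0.499
finger_force: 0.0
t: 3.32
position: [0.5039, 0.2267, 0.0788]
tool_rot: [-0.69, 0.724, -0.0, 0.001]
ft_force: [0.1, 0.2, 0.1]
opening: 0.497
finger_force: 0.0
t: 3.58
position: [0.5037, 0.2265, 0.0763]
tool_rot: [-0.69, 0.724, 0.0, 0.0]
ft_force: [-0.2, -0.2, -0.6]
opening: 0.499
finger_force: 0.0
```

```bash
python3 -m jog '[{"tx":0,"ty":0,"tz":0.003,"wx":0,"wy":0,"wz":0,"claw":128},{"tx":0,"ty":0,"tz":0.003,"wx":0,"wy":0,"wz":0,"claw":128}]'|sed -n 2,4p
python3 -m jog '[{"tx":0,"ty":0,"tz":0.003,"wx":0,"wy":0,"wz":0,"claw":128},{"tx":0,"ty":0,"tz":0.003,"wx":0,"wy":0,"wz":0,"claw":128}]'|sed -n 2,4p
```

```text
position: [0.5039, 0.2268, 0.0761]
tool_rot: [-0.69, 0.724, -0.0, 0.001]
ft_force: [-4.5, -0.5, 7.5]
position: [0.504, 0.2272, 0.0759]
tool_rot: [-0.69, 0.724, -0.0, 0.001]
ft_force: [-6.8, 0.5, 15.7]
```

```bash
python3 -m jog '[{"tx":0.024,"ty":0,"tz":-0.002,"wx":0,"wy":0,"wz":0,"claw":128},{"tx":0.07,"ty":0,"tz":-0.002,"wx":0,"wy":0,"wz":0,"claw":128},{"tx":0.11,"ty":0,"tz":-0.04,"wx":0,"wy":0,"wz":0,"claw":128},{"tx":0.11,"ty":0,"tz":-0.10,"wx":0,"wy":0,"wz":0,"claw":128},{"tx":0.0,"ty":0,"tz":-0.14,"wx":0,"wy":0,"wz":0,"claw":128},{"tx":0,"ty":0,"tz":-0.14,"wx":0,"wy":0,"wz":0,"claw":128},{"tx":0,"ty":0,"tz":-0.14,"wx":0,"wy":0,"wz":0,"claw":128},{"tx":0,"ty":0,"tz":-0.14,"wx":0,"wy":0,"wz":0,"claw":128}]'
cat > look.py <<'E'
from h import *
from workcell import robot
import sys,time
f=robot.grab_frame('wrist');np.savez('w.npz',**f);s=robot.read_state();print(s['t'],s['position'])
im=cv2.cvtColor(f['frame'],cv2.COLOR_RGB2HSV).astype(int)
m=((im[...,0]<17)&(im[...,1]>130)&(im[...,2]>60)).astype(np.uint8);m[:,:150]=0;m[:,470:]=0
m=cv2.morphologyEx(m,cv2.MORPH_CLOSE,np.ones((7,7)));m=big(cv2.morphologyEx(m,cv2.MORPH_OPEN,np.ones((45,45))))
r=cv2.minAreaRect(np.argwhere(m)[:,::-1].astype(np.float32));B=cv2.boxPoints(r);B=B[np.argsort(B[:,0])]
L=B[:2][np.argsort(B[:2,1])];Rr=B[2:][np.argsort(B[2:,1])];print(r)
print(wpin(f,L[0],L[1],Rr[0],Rr[1]))
cv2.imwrite(sys.argv[1],f['frame'][:,:,::-1])
E
python3 look.py pics/w2.png
```

```text
t: 5.08
position: [0.5033, 0.2256, 0.1426]
tool_rot: [-0.69, 0.724, 0.0, -0.001]
ft_force: [-0.4, -0.3, 0.3]
opening: 0.495
finger_force: 0.0
5.125 [0.50339719 0.2255829  0.14275435]
((319.5, 107.99998474121094), (77.99998474121094, 196.99996948242188), 90.0)
{'c': array([0.4988, 0.1516]), 'L': 0.1545, 'ang': -0.049, 'ends': [array([0.0827, 0.078 ]), array([-0.0713,  0.0659])], 'strip': array([0.0057, 0.0719])}
```

View pics/w2.png

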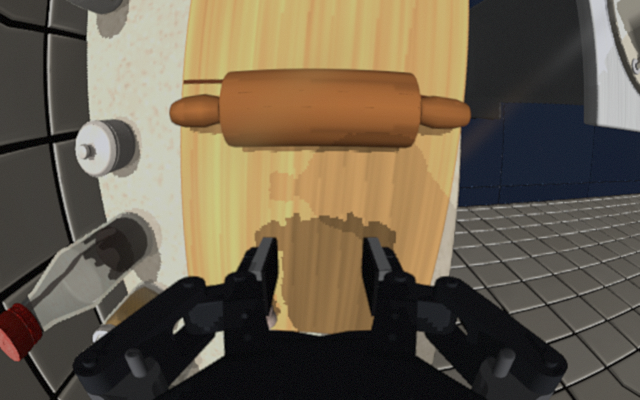

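The pin rolled straight for 68 mm and is now around rows 70–148, columns 220–418, with about 72 mm to go. I'll move above it and re-measure.

```bash
python3 -m jog '[{"tx":0.133,"ty":0.002,"tz":0,"wx":0,"wy":0,"wz":0,"claw":128},{"tx":0.133,"ty":0.002,"tz":0,"wx":0,"wy":0,"wz":0,"claw":128},{"tx":0.133,"ty":0.002,"tz":0,"wx":0,"wy":0,"wz":0,"claw":128},{"tx":0.133,"ty":0.002,"tz":0,"wx":0,"wy":0,"wz":0,"claw":128}]'|sed -n 1,3p
python3 look.py pics/w3.png
```

```text
t: 5.62
position: [0.4996, 0.1606, 0.1432]
tool_rot: [-0.69, 0.724, 0.0, 0.0]
5.675 [0.49960577 0.16074556 0.14315418]
((320.0, 187.5), (81.0, 188.0), 90.0)
{'c': array([0.4981, 0.1509]), 'L': 0.1542, 'ang': -0.048, 'ends': [array([0.0819, 0.0773]), array([-0.0718,  0.065 ])], 'strip': array([0.005 , 0.0711])}
```

```bash
python3 -m jog '[{"tx":0.004,"ty":0,"tz":0.07,"wx":0,"wy":0,"wz":0,"claw":128},{"tx":0.004,"ty":0,"tz":0.11,"wx":0,"wy":0,"wz":0,"claw":128},{"tx":0.004,"ty":0,"tz":0.130,"wx":0,"wy":0,"wz":0,"claw":128},{"tx":0.004,"ty":0,"tz":0.130,"wx":0,"wy":0,"wz":0,"claw":128}]'|sed -n 2,4p
python3 -m jog '[{"tx":0,"ty":0,"tz":0.006,"wx":0,"wy":0,"wz":0,"claw":128},{"tx":0,"ty":0,"tz":0.006,"wx":0,"wy":0,"wz":0,"claw":128}]'|sed -n 2,4p
```

```text
position: [0.4993, 0.1584, 0.078]
tool_rot: [-0.69, 0.724, 0.0, -0.0]
ft_force: [1.1, -0.2, 0.3]
position: [0.5001, 0.1585, 0.0761]
tool_rot: [-0.69, 0.724, -0.0, 0.001]
ft_force: [-0.4, 0.4, 1.0]
```

```bash
python3 -m jog '[{"tx":0,"ty":0,"tz":0.004,"wx":0,"wy":0,"wz":0,"claw":128},{"tx":0,"ty":0,"tz":0.004,"wx":0,"wy":0,"wz":0,"claw":128}]'|sed -n 2,4p
python3 -m jog '[{"tx":0.024,"ty":0,"tz":0,"wx":0,"wy":0,"wz":0,"claw":128},{"tx":0.07,"ty":0,"tz":0,"wx":0,"wy":0,"wz":0,"claw":128},{"tx":0.11,"ty":0,"tz":-0.04,"wx":0,"wy":0,"wz":0,"claw":128},{"tx":0.11,"ty":0,"tz":-0.10,"wx":0,"wy":0,"wz":0,"claw":128},{"tx":0.0,"ty":0,"tz":-0.14,"wx":0,"wy":0,"wz":0,"claw":128},{"tx":0,"ty":0,"tz":-0.16,"wx":0,"wy":0,"wz":0,"claw":128},{"tx":0,"ty":0,"tz":-0.16,"wx":0,"wy":0,"wz":0,"claw":128},{"tx":0,"ty":0,"tz":-0.16,"wx":0,"wy":0,"wz":0,"claw":128},{"tx":0,"ty":0,"tz":-0.16,"wx":0,"wy":0,"wz":0,"claw":128}]'
python3 look.py pics/w4.png; python3 look.py pics/w5.png
```

```text
position: [0.5003, 0.1587, 0.0757]
tool_rot: [-0.69, 0.724, -0.001, 0.002]
ft_force: [-4.4, 1.1, 13.3]
t: 7.8
position: [0.499, 0.1573, 0.1526]
tool_rot: [-0.69, 0.724, 0.0, -0.001]
ft_force: [-0.4, -0.0, -0.2]
opening: 0.499
finger_force: 0.0
7.85 [0.49913067 0.15739385 0.15272975]
((319.0, 106.49998474121094), (74.99998474121094, 187.99996948242188), 90.0)
{'c': array([0.4949, 0.0821]), 'L': 0.153, 'ang': -0.05, 'ends': [array([0.087 , 0.0084]), array([-0.0656, -0.0035])], 'strip': array([0.0107, 0.0025])}
7.9 [0.49918136 0.15753122 0.15282834]
((319.0, 105.5), (75.0, 188.0), 90.0)
{'c': array([0.495 , 0.0814]), 'L': 0.1531, 'ang': -0.05, 'ends': [array([0.0871, 0.0078]), array([-0.0654, -0.0042])], 'strip': array([0.0109, 0.0018])}
```

View pics/w5.png

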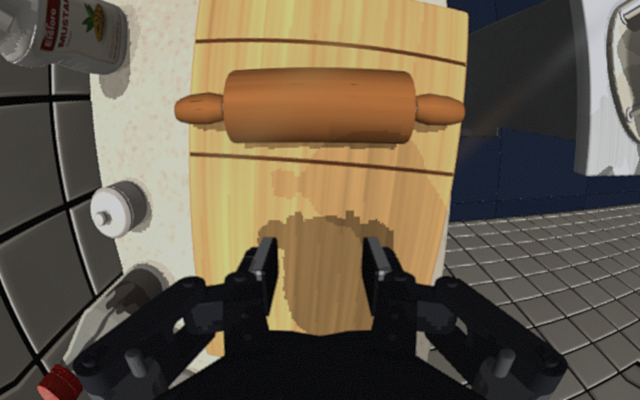

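The barrel lies between the two lines, which run near rows 45 and 160. I'll raise the hand, wait, check that it is still, then hand in.

```bash
python3 -m jog '[{"tx":0,"ty":0,"tz":-0.04,"wx":0,"wy":0,"wz":0,"claw":128},{"tx":0,"ty":0,"tz":-0.04,"wx":0,"wy":0,"wz":0,"claw":128},{"tx":0,"ty":0,"tz":-0.04,"wx":0,"wy":0,"wz":0,"claw":128},{"tx":0,"ty":0,"tz":-0.04,"wx":0,"wy":0,"wz":0,"claw":128},{"tx":0,"ty":0,"tz":-0.04,"wx":0,"wy":0,"wz":0,"claw":128},{"tx":0,"ty":0,"tz":-0.04,"wx":0,"wy":0,"wz":0,"claw":128},{"tx":0,"ty":0,"tz":-0.04,"wx":0,"wy":0,"wz":0,"claw":128},{"tx":0,"ty":0,"tz":-0.04,"wx":0,"wy":0,"wz":0,"claw":128}]'|sed -n 1,2p
for i in 6 7 8 9;do python3 look.py pics/w$i.png|tail -1;done
```

```text
t: 8.9
position: [0.4994, 0.1581, 0.1733]
{'c': array([0.4946, 0.0816]), 'L': 0.1507, 'ang': -0.048, 'ends': [array([0.0855, 0.008 ]), array([-0.0647, -0.004 ])], 'strip': array([0.0104, 0.002 ])}
{'c': array([0.4946, 0.0816]), 'L': 0.1507, 'ang': -0.048, 'ends': [array([0.0856, 0.008 ]), array([-0.0647, -0.004 ])], 'strip': array([0.0104, 0.002 ])}
{'c': array([0.4941, 0.0816]), 'L': 0.1517, 'ang': -0.048, 'ends': [array([0.0856, 0.008 ]), array([-0.0656, -0.0041])], 'strip': array([0.01  , 0.0019])}
{'c': array([0.4946, 0.0816]), 'L': 0.1507, 'ang': -0.048, 'ends': [array([0.0856, 0.008 ]), array([-0.0647, -0.004 ])], 'strip': array([0.0104, 0.002 ])}
```

```bash
python3 -c "
from workcell import robot
print(robot.sign_off())"
```

```text
the job is handed in; nothing more can be done
None
```

I rolled the pin about 138 mm in two fingertip strokes; it now rests still between the two lines, its barrel ends measuring about +8 and −4 mm from the middle line (limit ±22), and with the hand lifted clear I handed the job in (no verdict was returned).

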